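# Move the nut off the punch chest and hold its sprung lid at the set angle

## Robot

A 7-joint arm with a two-finger parallel gripper is mounted at the origin on the work surface. World frame = base frame: x ahead of the robot, y to its left, z up, the work surface at z = 0. Lengths are in m, angles in rad, forces in N, time in s.
With the tool pointing down it reaches from about 0.375 to 0.925 m from the base axis. Payload 3.1 kg.
Tool frame: the origin (TCP) lies at the very end of the fingers, on their centre line; the grasp point (between the pads) lies 19 mm behind it; z points along the fingers, y is the line along which they close (so a half turn about z gives the same grasp; the last joint's range is limited). The gripper opens to 85 mm and grips with 20 to 120 N. Pads are 22 mm wide; open, the fingers measure 114 mm over their backs; the gripper's body (76 mm by 85 mm) begins 54 mm behind the grasp point. The pads swing forward as they close: fully open they stand 13 mm farther back than shut.
Start: joints at [1.182, 0.383, 0.044, 1.598, -0.018, 1.161, -0.05], TCP at [0.186, -0.623, 0.231] pointing down, gripper open.
Joint ranges: [-2.61, 2.61], [-0.41, 2.15], [-1.48, 1.57], [0, 2.5], [-1.57, 4.71], [0.05, 1.97], [-2.85, 2.85]. Speed limits (rad/s): [2.79, 2.79, 3.14, 3.14, 3.14, 3.14, 3.14].

## Interface

Orientations are given as a unit quaternion [w, x, y, z].
In Python, from cell import * gives the robot as it stands.
- The arm moves only by the shell command python3 -m creep 'ROWS' [FORCE]. ROWS is JSON, a list of rows, each an object with "linear": the shift along the tool's x, y, z in m, a list of three; "turn": the turn, a rotation vector about the tool's x, y, z in rad, a list of three; "claw": the opening, from 0 (shut) to 1 (fully open). A call has 1 to 5 rows; each row shifts and turns the commanded pose from where the row before left it, along the tool's axes as they then stand; what a row does not reach is not made up. A row lasts 1/10 s, in which the tool goes at most 50 mm and 8.59 degrees, less where a joint would pass 70% of its speed; a pose out of reach is approached as far as the arm can. A call is refused whole if a number of a shift passes 0.05 or a number of a turn 0.15, either way. A call with a gripper value outside its range is refused whole. The fingers move at their own pace and stop on an object; FORCE is the grip in N (left out, the last holds). Time passes only in rows, so rows that do not move let the fingers close. It gives the time, the measured TCP pose, the force, the opening and the grip force at its end, in the units of the state.
- read_state(): the state, without advancing time (a new reading comes with each control period).
- capture(name): name is "side" or "top" or "wrist"; returns a dict with "color" (420x560x3 uint8, blue, green, red), "mtx" (3x3 intrinsics, pixels), "T" (4x4, takes a point from camera to world coordinates). Camera axes: x right, y down, z forward; pixel columns grow to the right and rows downward; lengths in m; the calibration is good to about 2 mm. A picture is of the moment at which its call begins. There is no depth.
- job_done(): hands the job in; it is judged then, once.
Trained networks look in a picture, given as the dict that the camera call returned (one of the last four; its "shot" number tells which), for a name from the list of things; names that differ only in an ending like _2 or _b are one class to them, and where a whole thing is asked for, a point or a joint stands for the part that bears it (a point fixed in the world has none). Each returns a list of dicts, best first, with "score" (0 to 1); they miss things now and then, are a little off and sometimes report something else, mostly with a low value. They report only what shows in the picture. A call takes as long as a camera call. They do not tell look-alikes from the thing itself.
- outline_of(query, picture): "region" (420x560 bool, what is visible of it) and "bbox" ([left, top, width, height] in pixels, round what is visible of it).
The state is a dict: "t": time; "qpos": joint angles; "qvel": joint speeds; "joint_efforts": joint torques, N m; "position": TCP position; "tool_rot": TCP orientation; "contact_force": force on the tool from outside, world axes, zero at the start; "ft_torque": the same for the moment, N m; "gripper_width": finger opening in m; "gripper_force": force on a finger pad.
Only numpy, scipy, OpenCV 4.12 (cv2) and the standard library are available. Lean on these libraries where they do the work, as an engineer would, in place of code of your own. Each camera call takes 0.05 s, during which the arm holds its last target. There are 200 camera calls.

## Task

The big steel hex nut is weighing down the lid of the wooden punch chest: with the lid still shut, take the nut off and set it down flat on the round carving block, half-way between the glass jar and the tin and in line with them. Then raise the chest's sprung lid by its bar handle until the lid lies flush with the slanted steel setting arm beside it, and finish while holding it still there, so that someone can pick out a punch; do not let go. Do not shift the setting arm, and leave the jar, the tin, the mallet and the remote control alone.

Things in the scene. Friction and masses are not known exactly. Their poses are not given: they have to be found in the camera images.
- nut_center (a point): Centre (half-way up) of the loose dark steel hexagon nut, 55 mm across flats, 63.5 mm across corners, 29 mm high, 36 mm bore, about 0.4 kg; z up, flats face its x axis and every 60 degrees from it. It starts lying flat on the shut lid of the chest, behind the bar handle.
- nut: The same nut; origin at the centre of its underside, same axes.
- block_mid (a point): Point on the flat top of the round wooden carving block (fixed log slice, 300 mm across, 50 mm high), at its centre and half-way between the jar and the tin. z up; the jar stands 105 mm from here along +y, the tin 105 mm along -y.
- jar: Loose closed glass jar, 60 mm diameter, 85 mm high, standing on the block; origin at the centre of its underside.
- tin: Loose tin, 60 mm diameter, 85 mm high, standing on the block opposite the jar; origin at the centre of its underside.
- chest: Fixed wooden chest, 200 mm (x) by 220 mm (y) by 90 mm high without its lid; origin at the centre of its underside; -x is its front, towards the robot; z up.
- lid (a joint): Angle of the chest's lid in rad: 0 shut, grows as the front edge rises (up to 1.4). The lid is a wooden board 200 by 220 mm, 12 mm thick, 0.3 kg, top at 102 mm above the table when shut, hinged along the far (+x) edge. A spring hinge and its weight pull it shut: at the bar handle about 4 N when shut, 5 to 7 N at the set angles. It shuts when let go.
- lid_hinge (a point): Middle of the lid's hinge line, at the lid's underside; turns with the lid. The hinge line runs along its y axis; the lid runs from here along its -x, its z is normal to the lid, upward.
- lid_bar (a point): Middle of the lid's steel bar handle, a round bar 12 mm thick and 110 mm long, parallel to the hinge line, on two posts. It lies 170 mm from the hinge along the lid's -x and 52 mm along the lid's z (40 mm above the lid's top). Same axes as lid_hinge.
- setter (a joint): Angle of the setting arm in rad, on the same hinge line and measured like the lid's: the lid is at the mark when both angles are equal. A flat steel bar 12 mm high, 8 mm thick and 205 mm long with a 20 mm ball at its free end, just beside the lid's +y edge (124 mm from the lid's middle). A stiff joint holds it at 0.45 to 0.85 rad; it is not to be moved.
- setter_tip (a point): Centre of the ball at the free end of the setting arm, 210 mm from the hinge line; same axes as the arm, whose length runs along x.
- mallet: Loose wooden mallet lying on the table beyond the work: head a barrel 100 mm long, 68 mm diameter, handle reaching 160 mm from its middle; origin under the head, handle along +x.
- remote: Loose grey remote control, 150 by 48 by 18 mm, lying on the table beyond the work; origin at the centre of its underside, length along x.
Not all that is in view belongs to the job. Of the things like the nut, leave any that is red; of the rest the smaller one is meant.

How it is judged:
On the way:
1. the nut stands flat and released on the block, half-way between jar and tin, with the lid still shut (horizontal distance between nut_center and block_mid below 0.02 m and z of nut_center in the frame of block_mid between 0.009 and 0.02 m and angle between nut_center's own z axis and vertical below 0.1 rad and contact force between the fingers and nut below 0.1 N and linear speed of nut below 0.03 m/s and value of joint lid below 0.05 rad), for 0.2 s.
At the end, for the whole second after the job is handed in: The nut lies flat and free on the block within 20 mm of the point half-way between jar and tin, and the gripper's fingers hold the lid still, within 0.09 rad (5 degrees) of the setting arm, which has not been shifted (horizontal distance between nut_center and block_mid below 0.02 m and z of nut_center in the frame of block_mid between 0.009 and 0.02 m and angle between nut_center's own z axis and vertical below 0.1 rad and contact force between the fingers and nut below 0.1 N and linear speed of nut below 0.03 m/s and angle between the x axis of lid_hinge and the x axis of setter_tip, either way round below 0.09 rad and velocity of joint lid between -0.05 and 0.05 rad/s and contact force between the fingers and lid above 1.5 N and distance of setter_tip from where it was at the start of the episode below 0.01 m); the arm keeps its last pose, push and grip.
It fails at once if the lid is raised before the nut is in its place (value of joint lid above 0.1 rad and horizontal distance between nut_center and block_mid above 0.05 m).
It fails at once if the nut is dropped or thrown (contact force between the fingers and nut below 0.1 N and linear speed of nut above 0.5 m/s).
It fails at once if the setting arm is shifted (distance of setter_tip from where it was at the start of the episode above 0.01 m).
It fails at once if the jar or the tin is pushed or tipped (distance of any of jar, tin from where it was at the start of the episode above 0.012 m).
It fails at once if the mallet or the remote control is disturbed (distance of any of mallet, remote from where it was at the start of the episode above 0.03 m).
It also fails if it takes over 64 s, if anything falls off the work surface, if the arm or the gripper's body presses on something with over 40 N, if the wrist force passes 120 N, or if a joint passes its speed limit or range.

## Working session

There is one attempt and no reset: what is moved stays moved. The work goes in short steps, Python scripts to look and compute and a shell command to move; the robot and the scene stay as the last step left them, time stands still between calls to the robot, and variables do not carry over. Pictures are saved under pics/ and viewed, at most 10 in all, crops included, and the job is handed in when it is done.

```bash
ls; mkdir -p pics
cat > h.py <<'E'
from cell import *
import numpy as np, cv2
def ray(p,u,v):
    d=p["T"][:3,:3]@np.linalg.inv(p["mtx"])@np.array([u,v,1.]); return p["T"][:3,3],d
def atz(p,u,v,z):
    o,d=ray(p,u,v); return o+d*(z-o[2])/d[2]
def proj(p,X):
    c=np.linalg.inv(p["T"])@np.append(X,1); q=p["mtx"]@c[:3]; return q[:2]/q[2]
def tri(*obs):
    A=np.zeros((3,3));b=np.zeros(3)
    for p,u,v in obs:
        o,d=ray(p,u,v);d=d/np.linalg.norm(d);M=np.eye(3)-np.outer(d,d);A+=M;b+=M@o
    return np.linalg.solve(A,b)
E
cat > a.py <<'E'
from h import *
for n in ("top","side"):
    p=capture(n); im=p["color"].copy()
    print(n,p["T"][:3,3].round(3),p["T"][:3,2].round(2))
    for q in ("nut","jar","tin","chest","lid","setter","mallet","remote"):
        for r in outline_of(q,p)[:3]:
            m=r["region"]; ys,xs=np.nonzero(m)
            print(q,round(r["score"],2),r["bbox"],(xs.mean().round(1),ys.mean().round(1)))
    cv2.imwrite(f"pics/{n}0.png",im)
print(read_state())
E
python3 a.py
```

```text
pics
top [0.416 0.033 1.358] [ 0.09 -0.   -1.  ]
nut 0.82 [366.0, 204.5, 24.3, 25.1] (np.float64(377.2), np.float64(215.4))
nut 0.67 [351.5, 286.5, 36.6, 31.5] (np.float64(370.0), np.float64(300.3))
jar 0.95 [160.7, 223.1, 27.2, 22.9] (np.float64(174.2), np.float64(233.2))
tin 0.76 [245.6, 203.3, 26.2, 26.0] (np.float64(258.1), np.float64(216.2))
tin 0.31 [367.9, 202.9, 22.6, 28.0] (np.float64(378.8), np.float64(216.1))
chest 0.7 [320.6, 178.9, 109.1, 92.7] (np.float64(373.3), np.float64(223.3))
lid 0.76 [327.2, 178.4, 99.8, 90.3] (np.float64(376.2), np.float64(224.4))
lid 0.3 [267.5, 101.2, 75.0, 43.5] (np.float64(317.2), np.float64(121.0))
setter 0.51 [319.8, 190.9, 21.5, 64.5] (np.float64(328.8), np.float64(222.9))
mallet 0.78 [267.7, 97.6, 76.1, 46.6] (np.float64(317.9), np.float64(121.2))
remote 0.87 [204.5, 119.4, 53.8, 21.6] (np.float64(230.0), np.float64(129.6))
side [ 0.477 -0.564  0.845] [ 0.08  0.63 -0.78]
nut 0.65 [352.4, 320.2, 35.4, 35.1] (np.float64(367.0), np.float64(337.0))
nut 0.64 [151.7, 311.9, 46.4, 44.0] (np.float64(174.6), np.float64(334.6))
nut 0.58 [264.6, 28
[... 843 characters left out ...]
rray([ 1.18218927,  0.38284716,  0.04390916,  1.59788131, -0.01791001,
        1.1611699 , -0.04992451]), 'qvel': array([ 0.00010952,  0.00256662, -0.0007396 ,  0.00010758,  0.00216451,
       -0.00040874,  0.00020459]), 'joint_efforts': array([ 2.85842373e-05, -4.33428419e+01,  1.02308180e+00, -2.49921870e+01,
        1.05942105e-02,  1.63724817e-03,  6.36995864e-06]), 'position': array([ 0.18639889, -0.62272671,  0.2313122 ]), 'tool_rot': array([3.95659582e-05, 9.89446843e-01, 1.44896316e-01, 2.33664354e-05]), 'contact_force': array([0.15303966, 0.29683354, 0.12114102]), 'ft_torque': array([-0.01031016, -0.00055299,  0.03349654]), 'gripper_force': 0.0, 'gripper_width': 0.08529390994134026}
```

```bash
python3 -c "
import cv2,numpy as np
a=cv2.imread('pics/top0.png')[90:330,130:450];b=cv2.imread('pics/side0.png')[100:420,100:440]
cv2.imwrite('pics/t0c.png',cv2.resize(a,None,fx=2.5,fy=2.5,interpolation=3));cv2.imwrite('pics/s0c.png',cv2.resize(b,None,fx=1.875,fy=1.875,interpolation=3))"
```

```text
(no output)
```

View pics/t0c.png

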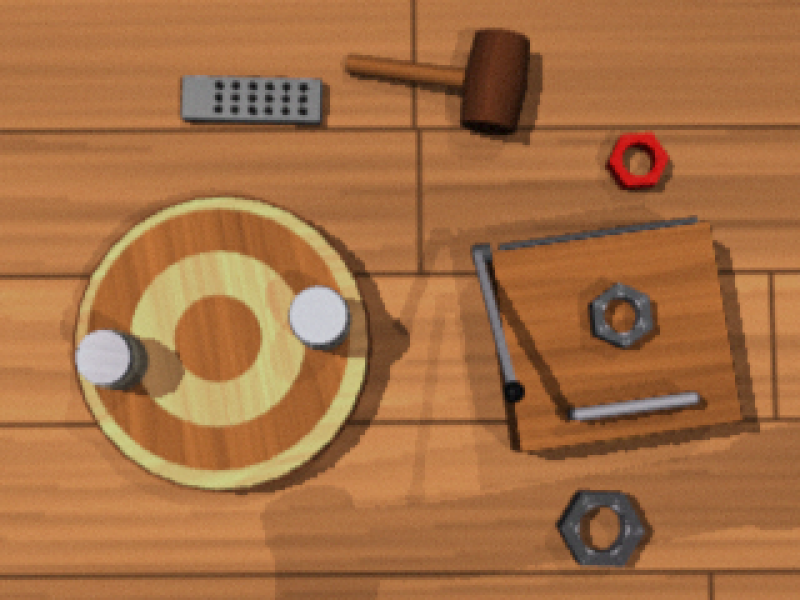

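View pics/s0c.png

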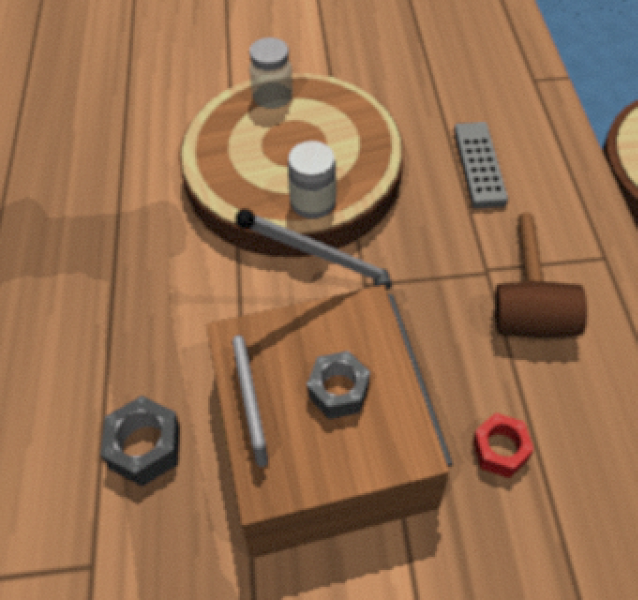

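The pictures show the target nut on the lid at top px (379,216), with the red one and the larger one as decoys. The block's rings centre at top px (217,225), the bar runs (360,255)–(409,249), and the setter ball is at (335,246).

```bash
cat > b.py <<'E'
from h import *
t=capture("top"); s=capture("side")
print("nut",atz(t,379.4,216,.125).round(4),atz(s,280.3,304.8,.12).round(4),tri((t,379.4,216),(s,280.3,304.8)).round(4))
def ctop(img,q,z):
    r=outline_of(q,img)[0]["bbox"]; return r
# block outline via rings
b=np.array([[217-142,340],[368,340],[217,197],[217,490]])/2.5+[130,90]
print("block pts",[atz(t,*x,.05).round(3) for x in b], "ctr",atz(t,216.8,225.2,.05).round(4), atz(s,100+294/1.875,100+144/1.875,.05).round(4))
print("jar top",atz(t,130+104/2.5,90+359/2.5,.135).round(4),"tin top",atz(t,130+319/2.5,90+317/2.5,.135).round(4))
print("jar/tin side",atz(s,100+269/1.875,100+50/1.875,.135).round(4),atz(s,100+312/1.875,100+161/1.875,.135).round(4))
print("bar",tri((t,360,255.2),(s,227.5,281.3)).round(4),tri((t,408.8,249.2),(s,239.7,345.9)).round(4), "at z",atz(t,360,255.2,.142).round(4),atz(t,408.8,249.2,.142).round(4))
print("tip",tri((t,335.2,246.4),(s,231.2,215.7)).round(4),"base",tri((t,322.8,190),(s,306.4,248.8)).round(4))
print("hinge line",atz(t,330,188.8,.1).round(4),atz(t,408.8,177.6,.1).round(4))
E
python3 b.py
```

```text
nut [ 0.5193 -0.2018  0.125 ] [ 0.519  -0.2011  0.12  ] [ 0.5192 -0.2023  0.1225]
block pts [array([0.503, 0.346, 0.05 ]), array([0.502, 0.046, 0.05 ]), array([0.651, 0.202, 0.05 ]), array([0.35, 0.2 , 0.05])] ctr [0.5046 0.2011 0.05  ] [0.505  0.1979 0.05  ]
jar top [0.4794 0.2981 0.135 ] tin top [0.5184 0.0924 0.135 ]
jar/tin side [0.4826 0.2963 0.135 ] [0.5211 0.0858 0.135 ]
bar [ 0.425  -0.1509  0.1388] [ 0.4393 -0.2713  0.1221] at z [ 0.4249 -0.1504  0.142 ] [ 0.4384 -0.2665  0.142 ]
tip [ 0.4441 -0.0811  0.2467] base [ 0.5887 -0.068   0.097 ]
hinge line [ 0.5898 -0.0856  0.1   ] [ 0.6167 -0.282   0.1   ]
```

```bash
cat >> h.py <<'E'
from scipy.spatial.transform import Rotation as R
def Rt(s=None):
    q=(s or read_state())["tool_rot"]; return R.from_quat(np.r_[q[1:],q[0]])
def need(pos,yaw=None,tilt=0):
    "tool-frame shift to pos; rotvec to pointing-down pose with tool-x at yaw (mod pi)"
    s=read_state(); r=Rt(s); d=r.inv().apply(np.array(pos)-s["position"])
    out=None
    if yaw is not None:
        c=[(r.inv()*R.from_euler('zx',[y,np.pi])).as_rotvec() for y in (yaw,yaw+np.pi)]
        out=min(c,key=np.linalg.norm).round(3)
    x=r.as_matrix()[:,0]
    print("t",round(s["t"],2),"pos",s["position"].round(4),"yaw",np.arctan2(x[1],x[0]).round(3),"zaxis",r.as_matrix()[:,2].round(3),"q7",s["qpos"].round(2),"w",round(s["gripper_width"],4),"F",s["contact_force"].round(1),"gf",s["gripper_force"],"\nshift",d.round(4),"turn",out)
E
R='{"linear":[0.04,-0.028,-0.006],"turn":[0,0,0],"claw":1}'
python3 -m creep '[{"linear":[0.04,-0.028,-0.01],"turn":[0,0,0],"claw":1},{"linear":[0.04,-0.028,-0.01],"turn":[0,0,0],"claw":1},{"linear":[0.04,-0.028,-0.01],"turn":[0,0,0],"claw":1},{"linear":[0.04,-0.028,-0.01],"turn":[0,0,0],"claw":1},{"linear":[0.04,-0.028,-0.01],"turn":[0,0,0],"claw":1}]'
python3 -m creep '[{"linear":[0.04,-0.028,-0.01],"turn":[0,0,0],"claw":1},{"linear":[0.04,-0.028,-0.01],"turn":[0,0,0],"claw":1},{"linear":[0.04,-0.028,0],"turn":[0,0,0],"claw":1},{"linear":[0.04,-0.028,0],"turn":[0,0,0],"claw":1},{"linear":[0.04,-0.028,0],"turn":[0,0,0],"claw":1}]'
python3 - <<'E'
from h import *
need([.519,-.202,.3],0.12)
p=capture("wrist"); cv2.imwrite("pics/w1.png",p["color"]); print(p["T"].round(3))
print("nutpx",proj(p,[.519,-.202,.13]))
for r in outline_of("nut",p): print(r["score"],r["bbox"])
E
```

```text
t: 1.5
position: [0.3388, -0.4296, 0.282]
tool_rot: [0.0, 0.989, 0.145, 0.0]
contact_force: [1.4, -1.2, 0.0]
gripper_width: 0.0857
gripper_force: 0.0
t: 2.0
position: [0.4903, -0.2382, 0.3019]
tool_rot: [0.0, 0.989, 0.145, 0.0]
contact_force: [0.6, -1.1, -0.1]
gripper_width: 0.0855
gripper_force: 0.0
t 2.0 pos [ 0.4903 -0.2382  0.3019] yaw 0.291 zaxis [ 0.001 -0.001 -1.   ] q7 [ 0.63  0.14 -0.28  1.76  0.04  1.25 -0.94] w 0.0855 F [ 0.6 -1.1 -0.1] gf 0.0 
shift [ 0.0379 -0.0265  0.0019] turn [ 0.001 -0.001  0.411]
[[ 0.287 -0.919 -0.272  0.559]
 [-0.958 -0.275 -0.082 -0.218]
 [ 0.001  0.284 -0.959  0.444]
 [ 0.     0.     0.     1.   ]]
nutpx [255.65383272 148.05585412]
0.77 [314.0, 0.0, 54.0, 22.7]
0.75 [215.9, 111.0, 72.3, 70.8]
0.74 [178.5, 260.4, 68.4, 69.9]
```

View pics/w1.png

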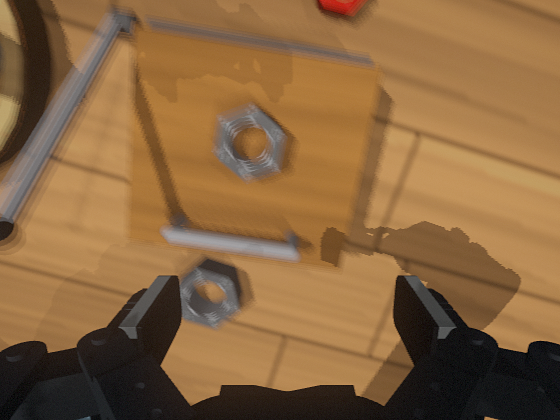

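Wrist view: the nut is at (252,143) with two flats facing left and right, so the current yaw almost fits. The bar is at (165–298, 235–252). Next I fit the nut's pose by matching a prism to its mask.

```bash
python3 -m creep '[{"linear":[0,0,0],"turn":[0,0,0],"claw":1},{"linear":[0,0,0],"turn":[0,0,0],"claw":1}]' >/dev/null
cat > fit.py <<'E'
from h import *
from scipy.optimize import differential_evolution as DE
def fit(p,m,x0,z0,rng=.015):
    def render(v):
        a=v[2]+np.deg2rad(30+60*np.arange(6)); P=np.c_[v[0]+.03175*np.cos(a),v[1]+.03175*np.sin(a)]
        q=np.array([proj(p,[*w,z]) for z in (z0,z0+.029) for w in P])*16
        im=np.zeros(m.shape,np.uint8); cv2.fillConvexPoly(im,cv2.convexHull(q.round().astype(np.int32)),1,cv2.LINE_8,4)
        # bore
        b=np.linspace(0,2*np.pi,24); hs=[]
        for z in (z0,z0+.029):
            h=np.zeros(m.shape,np.uint8); c=np.array([proj(p,[v[0]+.018*np.cos(t),v[1]+.018*np.sin(t),z]) for t in b])*16
            cv2.fillConvexPoly(h,c.round().astype(np.int32),1,cv2.LINE_8,4); hs.append(h)
        return im.astype(bool), (hs[0]&hs[1]).astype(bool)
    hole=m[int(round(proj(p,[*x0,z0+.015])[1])),int(round(proj(p,[*x0,z0+.015])[0]))]==0
    def cost(v):
        i,h=render(v); 
        if hole: i=i&~h
        return 1-(i&m).sum()/max((i|m).sum(),1)
    r=DE(cost,[(x0[0]-rng,x0[0]+rng),(x0[1]-rng,x0[1]+rng),(-.53,.53)],seed=0,maxiter=25,popsize=10,tol=1e-6)
    return r.x.round(4),round(1-r.fun,3),hole
def nutmask(p,X):
    u=proj(p,X); rs=outline_of("nut",p)
    return min(rs,key=lambda r:np.hypot(r["bbox"][0]+r["bbox"][2]/2-u[0],r["bbox"][1]+r["bbox"][3]/2-u[1]))["region"].astype(bool)
if __name__=="__main__":
    for n in ("wrist","top"):
        p=capture(n); print(n,fit(p,nutmask(p,[.519,-.202,.117]),(.519,-.202),.102))
        if n=="wrist":
            print(need([.519,-.202,.3]))
            for q in ("lid_bar","lid"):
                pass
E
python3 fit.py
```

```text
wrist (array([ 0.5178, -0.1992, -0.4289]), np.float64(0.938), np.True_)
t 2.4 pos [ 0.4881 -0.2418  0.3012] yaw 0.287 zaxis [-0.001 -0.001 -1.   ] q7 [ 0.64  0.14 -0.28  1.76  0.04  1.25 -0.94] w 0.0853 F [ 0.5 -0.5  0.3] gf 0.0 
shift [ 0.0409 -0.0295  0.0011] turn None
None
top (array([ 0.5212, -0.1982, -0.4527]), np.float64(0.8), np.True_)
```

```bash
python3 -m creep '[{"linear":[0.0205,-0.0158,0],"turn":[0,0,0],"claw":1},{"linear":[0.0205,-0.0158,0],"turn":[0,0,0],"claw":1},{"linear":[0,0,0.02],"turn":[0,0,-0.142],"claw":1},{"linear":[0,0,0.02],"turn":[0,0,-0.142],"claw":1},{"linear":[0,0,0.01],"turn":[0,0,-0.142],"claw":1}]'>/dev/null
python3 -m creep '[{"linear":[0,0,0],"turn":[0,0,-0.142],"claw":1},{"linear":[0,0,0],"turn":[0,0,-0.142],"claw":1},{"linear":[0,0,0],"turn":[0,0,-0.142],"claw":1},{"linear":[0,0,0],"turn":[0,0,0],"claw":1},{"linear":[0,0,0],"turn":[0,0,0],"claw":1}]'
python3 - <<'E'
from fit import *
p=capture("wrist"); r=fit(p,nutmask(p,[.519,-.2,.117]),(.519,-.2),.102); print(r)
need([r[0][0],r[0][1],.103],r[0][2]+np.pi/2)
E
```

```text
t: 3.5
position: [0.5192, -0.1985, 0.2513]
tool_rot: [0.0, 0.842, 0.539, -0.0]
contact_force: [0.1, 0.5, 0.1]
gripper_width: 0.0848
gripper_force: 0.0
(array([ 0.5174, -0.1987, -0.413 ]), np.float64(0.937), np.True_)
t 3.6 pos [ 0.5193 -0.1982  0.2513] yaw 1.14 zaxis [ 0. -0. -1.] q7 [ 0.64  0.22 -0.4   1.79  0.09  1.16 -0.22] w 0.0852 F [ 0.1 -1.2 -0.2] gf 0.0 
shift [-0.0012 -0.0015  0.1483] turn [ 0.     0.    -0.844]
```

```bash
sed -i "s/'zx'/'ZX'/" h.py
python3 -m creep '[{"linear":[-0.001,-0.001,0.04],"turn":[0,0,-0.015],"claw":1},{"linear":[0,0,0.04],"turn":[0,0,0],"claw":1},{"linear":[0,0,0.035],"turn":[0,0,0],"claw":1},{"linear":[0,0,0.02],"turn":[0,0,0],"claw":1},{"linear":[0,0,0.012],"turn":[0,0,0],"claw":1}]'
python3 -m creep '[{"linear":[0,0,0],"turn":[0,0,0],"claw":0},{"linear":[0,0,0],"turn":[0,0,0],"claw":0},{"linear":[0,0,0],"turn":[0,0,0],"claw":0},{"linear":[0,0,0],"turn":[0,0,0],"claw":0},{"linear":[0,0,0],"turn":[0,0,0],"claw":0}]' 50
python3 -m creep '[{"linear":[0,0,0],"turn":[0,0,0],"claw":0},{"linear":[0,0,0],"turn":[0,0,0],"claw":0},{"linear":[0,0,0],"turn":[0,0,0],"claw":0}]' 50
```

```text
t: 4.1
position: [0.5166, -0.1978, 0.102]
tool_rot: [-0.002, 0.837, 0.547, -0.001]
contact_force: [-0.6, 0.9, -0.0]
gripper_width: 0.0856
gripper_force: 0.0
t: 4.6
position: [0.5193, -0.1985, 0.1059]
tool_rot: [0.001, 0.837, 0.547, 0.001]
contact_force: [-1.0, 0.9, 4.9]
gripper_width: 0.0538
gripper_force: 54.6
t: 4.9
position: [0.5193, -0.1986, 0.1059]
tool_rot: [0.001, 0.837, 0.547, 0.001]
contact_force: [-0.8, 0.8, 6.3]
gripper_width: 0.0539
gripper_force: 54.9
```

```bash
python3 -m creep '[{"linear":[0,0,-0.01],"turn":[0,0,0],"claw":0},{"linear":[0,0,-0.02],"turn":[0,0,0],"claw":0},{"linear":[0,0,-0.04],"turn":[0,0,0],"claw":0},{"linear":[0,0,-0.045],"turn":[0,0,0],"claw":0},{"linear":[0,0,-0.045],"turn":[0,0,0],"claw":0}]'
python3 -m creep '[{"linear":[0,0,-0.045],"turn":[0,0,0],"claw":0},{"linear":[0,0,-0.02],"turn":[0,0,0],"claw":0},{"linear":[0,0,0],"turn":[0,0,0],"claw":0},{"linear":[0,0,0],"turn":[0,0,0],"claw":0}]'
python3 - <<'E'
from h import *
need([.503,.198,.33],1.158)
p=capture("top"); cv2.imwrite("pics/t2.png",cv2.resize(p["color"][90:330,130:450],None,fx=2.5,fy=2.5)); w=capture("wrist"); cv2.imwrite("pics/w2.png",w["color"])
E
```

```text
t: 5.4
position: [0.517, -0.1979, 0.2648]
tool_rot: [-0.001, 0.837, 0.547, -0.001]
contact_force: [0.7, -0.6, -3.8]
gripper_width: 0.0539
gripper_force: 54.0
t: 5.8
position: [0.5173, -0.198, 0.328]
tool_rot: [-0.001, 0.837, 0.547, -0.001]
contact_force: [-0.4, -0.5, -3.8]
gripper_width: 0.0539
gripper_force: 54.1
t 5.8 pos [ 0.5173 -0.198   0.328 ] yaw 1.158 zaxis [-0.002  0.    -1.   ] q7 [ 0.66  0.16 -0.41  1.69  0.06  1.31 -0.18] w 0.0539 F [-0.4 -0.5 -3.8] gf 54.09846603870392 
shift [ 0.357  -0.172  -0.0018] turn [-0.002  0.    -0.   ]
```

View pics/w2.png

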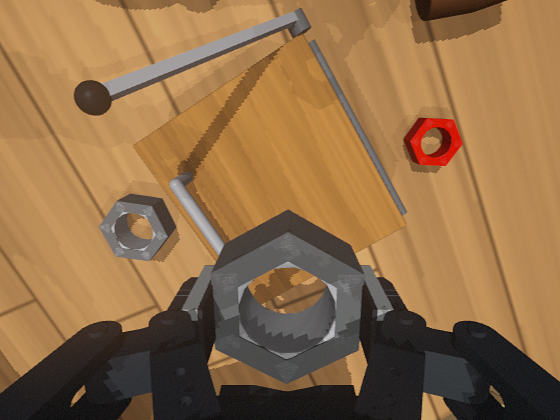

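The nut is held level between the pads (bore at (287,312)), and the lid stayed shut. Now I carry it over the block.

```bash
python3 -m creep '[{"linear":[0.025,-0.012,0],"turn":[0,0,0],"claw":0},{"linear":[0.042,-0.020,0],"turn":[0,0,0],"claw":0},{"linear":[0.042,-0.020,0],"turn":[0,0,0],"claw":0},{"linear":[0.042,-0.020,0],"turn":[0,0,0],"claw":0},{"linear":[0.042,-0.020,0],"turn":[0,0,0],"claw":0}]'
python3 -m creep '[{"linear":[0.042,-0.020,0],"turn":[0,0,0],"claw":0},{"linear":[0.042,-0.020,0],"turn":[0,0,0],"claw":0},{"linear":[0.042,-0.020,0],"turn":[0,0,0],"claw":0},{"linear":[0.038,-0.02,0],"turn":[0,0,0],"claw":0},{"linear":[0,0,0],"turn":[0,0,0],"claw":0}]'
python3 -m creep '[{"linear":[0,0,0.04],"turn":[0,0,0],"claw":0},{"linear":[0,0,0.04],"turn":[0,0,0],"claw":0},{"linear":[0,0,0],"turn":[0,0,0],"claw":0},{"linear":[0,0,0],"turn":[0,0,0],"claw":0}]'
python3 - <<'E'
from h import *
need([.503,.198,.056],1.158)
p=capture("top"); s=capture("side")
for n,c in (("top",p),("side",s)):
    for q in ("nut","jar","tin"):
        for r in outline_of(q,c)[:3]: print(n,q,round(r["score"],2),r["bbox"])
# jar/tin predicted vs measured
im=np.hstack([cv2.resize(p["color"][140:320,130:300],(396,420)),cv2.resize(s["color"][90:270,180:350],(396,420))])
cv2.imwrite("pics/b3.png",im)
E
```

```text
t: 6.4
position: [0.5096, 0.0169, 0.3266]
tool_rot: [-0.001, 0.837, 0.547, -0.002]
contact_force: [1.0, 0.2, -3.1]
gripper_width: 0.0539
gripper_force: 54.0
t: 6.9
position: [0.4995, 0.2072, 0.3274]
tool_rot: [-0.004, 0.833, 0.553, -0.0]
contact_force: [-0.4, 0.6, -2.5]
gripper_width: 0.0539
gripper_force: 54.0
t: 7.3
position: [0.5026, 0.1968, 0.2475]
tool_rot: [-0.001, 0.837, 0.547, -0.002]
contact_force: [1.5, 0.3, -2.4]
gripper_width: 0.0539
gripper_force: 55.0
t 7.3 pos [0.5026 0.1968 0.2475] yaw 1.158 zaxis [-0.005 -0.001 -1.   ] q7 [ 0.19  0.23 -0.72  1.81  0.17  1.16 -1.  ] w 0.0539 F [ 1.5  0.3 -2.4] gf 54.953269958496094 
shift [0.0018 0.0007 0.1915] turn [-0.004  0.003 -0.   ]
top nut 0.77 [352.7, 286.8, 37.0, 30.5]
top jar 0.32 [202.2, 120.7, 57.3, 20.1]
top tin 0.77 [243.5, 203.4, 26.1, 24.8]
side nut 0.91 [350.7, 319.4, 37.6, 36.5]
side nut 0.77 [240.5, 99.6, 24.7, 24.2]
side nut 0.75 [152.5, 311.8, 44.2, 47.3]
side jar 0.76 [232.6, 123.3, 25.1, 34.7]
side tin 0.62 [253.6, 172.7, 22.0, 41.7]
```

View pics/b3.png

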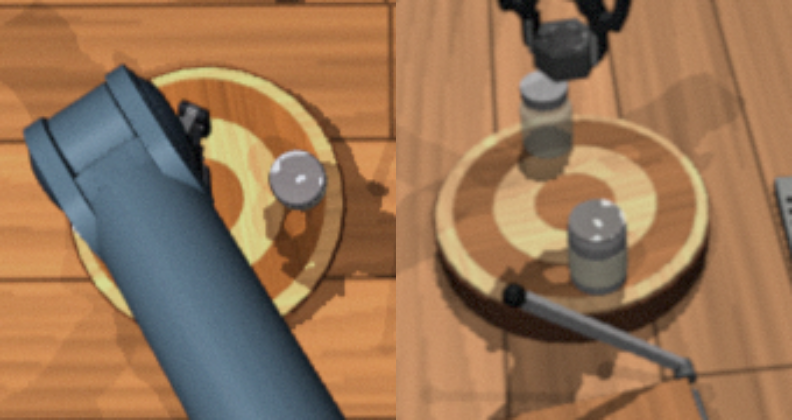

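Picture: the nut hangs above the block's centre, clear of the jar (left) and the tin (right).

```bash
python3 -m creep '[{"linear":[0.001,0.001,0.045],"turn":[0,0,0],"claw":0},{"linear":[0,0,0.045],"turn":[0,0,0],"claw":0},{"linear":[0,0,0.045],"turn":[0,0,0],"claw":0},{"linear":[0,0,0.03],"turn":[0,0,0],"claw":0},{"linear":[0,0,0.015],"turn":[0,0,0],"claw":0}]'
python3 -m creep '[{"linear":[0,0,0.004],"turn":[0,0,0],"claw":0},{"linear":[0,0,0.003],"turn":[0,0,0],"claw":0},{"linear":[0,0,0.003],"turn":[0,0,0],"claw":0},{"linear":[0,0,0.001],"turn":[0,0,0],"claw":0},{"linear":[0,0,0],"turn":[0,0,0],"claw":0}]'
```

```text
t: 8.2
position: [0.5034, 0.197, 0.0664]
tool_rot: [-0.001, 0.837, 0.547, -0.003]
contact_force: [0.3, -1.1, -2.7]
gripper_width: 0.0541
gripper_force: 54.9
t: 8.7
position: [0.5061, 0.1986, 0.0593]
tool_rot: [0.0, 0.837, 0.547, 0.001]
contact_force: [0.7, -0.2, -3.6]
gripper_width: 0.054
gripper_force: 54.9
```

```bash
python3 -m creep '[{"linear":[-0.001,0.002,0.002],"turn":[0,0,0],"claw":0},{"linear":[0,0,0.001],"turn":[0,0,0],"claw":0},{"linear":[0,0,0.001],"turn":[0,0,0],"claw":0},{"linear":[0,0,0],"turn":[0,0,0],"claw":0},{"linear":[0,0,0],"turn":[0,0,0],"claw":0}]'
```

```text
t: 9.2
position: [0.5067, 0.1966, 0.0543]
tool_rot: [-0.0, 0.837, 0.547, 0.0]
contact_force: [0.1, 1.1, -3.3]
gripper_width: 0.0539
gripper_force: 55.0
```

```bash
python3 -m creep '[{"linear":[-0.001,-0.001,0.001],"turn":[0,0,0],"claw":0},{"linear":[0,0,0.001],"turn":[0,0,0],"claw":0},{"linear":[0,0,0],"turn":[0,0,0],"claw":0},{"linear":[0,0,0],"turn":[0,0,0],"claw":0}]'
```

```text
t: 9.6
position: [0.5067, 0.1966, 0.0542]
tool_rot: [0.001, 0.837, 0.547, 0.001]
contact_force: [-0.8, -1.4, 7.4]
gripper_width: 0.0542
gripper_force: 56.2
```

Contact made (force +7 N). Release and rise.

```bash
python3 -m creep '[{"linear":[0,0,0],"turn":[0,0,0],"claw":0.8},{"linear":[0,0,0],"turn":[0,0,0],"claw":1},{"linear":[0,0,0],"turn":[0,0,0],"claw":1},{"linear":[0,0,0],"turn":[0,0,0],"claw":1},{"linear":[0,0,0],"turn":[0,0,0],"claw":1}]'
python3 -m creep '[{"linear":[0,0,-0.02],"turn":[0,0,0],"claw":1},{"linear":[0,0,-0.045],"turn":[0,0,0],"claw":1},{"linear":[0,0,-0.045],"turn":[0,0,0],"claw":1},{"linear":[0,0,-0.045],"turn":[0,0,0],"claw":1},{"linear":[0,0,-0.045],"turn":[0,0,0],"claw":1}]'
python3 -m creep '[{"linear":[0,0,-0.045],"turn":[0,0,0],"claw":1},{"linear":[0,0,-0.02],"turn":[0,0,0],"claw":1},{"linear":[0,0,0],"turn":[0,0,0],"claw":1}]' >/dev/null
python3 - <<'E'
from fit import *
p=capture("wrist"); cv2.imwrite("pics/w4.png",p["color"])
print(fit(p,nutmask(p,[.505,.198,.065]),(.505,.198),.05))
for q in("jar","tin"):
    for r in outline_of(q,p): print(q,r["score"],r["bbox"])
need([.43,-.2085,.33],.12+np.pi/2)
E
```

```text
t: 10.1
position: [0.5052, 0.1961, 0.0521]
tool_rot: [-0.0, 0.837, 0.547, -0.0]
contact_force: [-0.5, 0.1, 0.1]
gripper_width: 0.0854
gripper_force: 0.0
t: 10.6
position: [0.5049, 0.196, 0.2539]
tool_rot: [-0.0, 0.837, 0.547, -0.0]
contact_force: [0.7, 0.1, -0.4]
gripper_width: 0.0856
gripper_force: 0.0
(array([ 0.5043,  0.1956, -0.4423]), np.float64(0.921), np.True_)
jar 0.93 [179.7, 59.4, 71.4, 69.8]
tin 0.84 [307.1, 223.7, 60.1, 77.3]
t 11.1 pos [0.5043 0.1954 0.3152] yaw 1.158 zaxis [-0.003 -0.001 -1.   ] q7 [ 0.22  0.18 -0.74  1.73  0.12  1.29 -0.96] w 0.0853 F [ 0.4 -0.3 -0.3] gf 0.0 
shift [-0.3998  0.094  -0.014 ] turn [-0.003  0.002 -0.533]
```

View pics/w4.png

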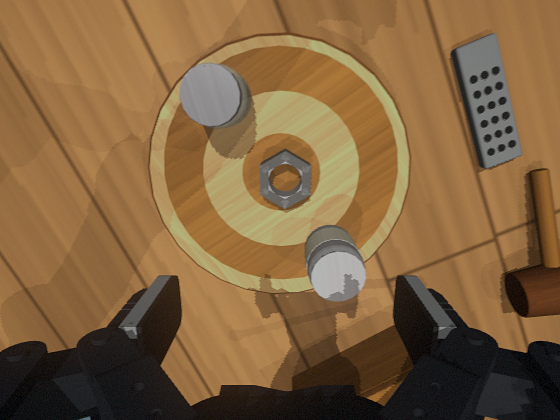

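Picture: the nut lies flat inside the inner ring (nut about (286,180), ring centre about (281,171)). I check that offset numerically while starting back to the bar.

```bash
python3 - <<'E'
from h import *
p=capture("wrist")
print("ring",atz(p,281,171,.05),"outer", atz(p,281,163.5,.05))
hsv=cv2.cvtColor(p["color"],cv2.COLOR_BGR2HSV)
g=((hsv[...,0]>20)&(hsv[...,0]<32)&(hsv[...,2]>140)).astype(np.uint8)
cs,_=cv2.findContours(g,cv2.RETR_EXTERNAL,cv2.CHAIN_APPROX_NONE); c=max(cs,key=cv2.contourArea)
h=cv2.convexHull(c)[:,0]; W=np.array([atz(p,*x,.05)[:2] for x in h]); (cx,cy),r=cv2.minEnclosingCircle(W.astype(np.float32)); print("block",cx,cy,r)
for q in("jar","tin"):
    b=outline_of(q,p)[0]["bbox"]; print(q,b)
print("proj expected lids",proj(p,[.479,.298,.135]),proj(p,[.518,.0924,.135]))
print("lids px",atz(p,211,95,.135),atz(p,337,275,.135))
E
python3 -m creep '[{"linear":[-0.040,0.0094,-0.002],"turn":[0,0,0],"claw":1},{"linear":[-0.045,0.01,-0.002],"turn":[0,0,0],"claw":1},{"linear":[-0.045,0.01,-0.002],"turn":[0,0,0],"claw":1},{"linear":[-0.045,0.01,-0.002],"turn":[0,0,0],"claw":1},{"linear":[-0.045,0.01,-0.002],"turn":[0,0,0],"claw":1}]'
```

```text
ring [0.49744121 0.20009111 0.05      ] outer [0.50089064 0.20787417 0.05      ]
block 0.5030141472816467 0.1999490112066269 0.0897308960556984
jar [181.5, 53.9, 71.7, 71.8]
tin [309.9, 219.4, 61.5, 82.0]
proj expected lids [212.04227419  91.41449226] [343.08241033 277.57413532]
lids px [0.47688404 0.2957904  0.135     ] [0.51355157 0.09735919 0.135     ]
t: 11.75
position: [0.4612, -0.027, 0.3266]
tool_rot: [-0.0, 0.837, 0.547, -0.0]
contact_force: [1.7, -1.3, -0.2]
gripper_width: 0.0855
gripper_force: 0.0
```

The offset is about 4 mm, which is fine. On to the bar.

```bash
python3 -m creep '[{"linear":[-0.045,0.010,0],"turn":[0,0,0],"claw":1},{"linear":[-0.045,0.010,0],"turn":[0,0,0],"claw":1},{"linear":[-0.045,0.010,0],"turn":[0,0,0],"claw":1},{"linear":[-0.035,0.010,0],"turn":[0,0,0],"claw":1},{"linear":[0,0,0],"turn":[0,0,-0.14],"claw":1}]'
python3 -m creep '[{"linear":[0,0,0],"turn":[0,0,-0.14],"claw":1},{"linear":[0,0,0],"turn":[0,0,-0.14],"claw":1},{"linear":[0,0,0],"turn":[0,0,-0.113],"claw":1},{"linear":[0,0,0],"turn":[0,0,0],"claw":1},{"linear":[0,0,0],"turn":[0,0,0],"claw":1}]'
python3 - <<'E'
from h import *
need([.4317,-.2085,.13],.12+np.pi/2)
p=capture("wrist"); cv2.imwrite("pics/w5.png",p["color"])
print(proj(p,[.425,-.1504,.142]),proj(p,[.4384,-.2665,.142]))
E
```

```text
t: 12.25
position: [0.4279, -0.2039, 0.3259]
tool_rot: [-0.0, 0.799, 0.601, -0.001]
contact_force: [-0.1, 1.1, 0.1]
gripper_width: 0.0853
gripper_force: 0.0
t: 12.75
position: [0.4304, -0.1968, 0.3266]
tool_rot: [-0.001, 0.664, 0.748, -0.0]
contact_force: [0.4, 0.0, 0.0]
gripper_width: 0.0855
gripper_force: 0.0
t 12.75 pos [ 0.4304 -0.1968  0.3266] yaw 1.689 zaxis [-0.001  0.001 -1.   ] q7 [ 0.7  -0.01 -0.35  1.87 -0.01  1.29  0.47] w 0.0855 F [0.4 0.  0. ] gf 0.0 
shift [-1.190e-02  1.000e-04  1.966e-01] turn [-0.001 -0.001 -0.002]
[288.30354974 137.11631011] [287.76806285 259.14437142]
```

View pics/w5.png

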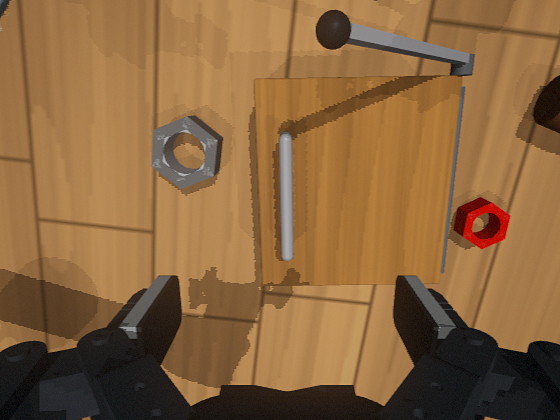

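The bar appears at (286,133)–(288,260), exactly where predicted and aligned with the pads. Now I descend and grip it.

```bash
python3 -m creep '[{"linear":[-0.006,0,0.04],"turn":[0,0,0],"claw":1},{"linear":[-0.006,0,0.045],"turn":[0,0,0],"claw":1},{"linear":[0,0,0.045],"turn":[0,0,0],"claw":1},{"linear":[0,0,0.045],"turn":[0,0,0],"claw":1},{"linear":[0,0,0.027],"turn":[0,0,0],"claw":1}]'
python3 -m creep '[{"linear":[0,0,0],"turn":[0,0,0],"claw":0},{"linear":[0,0,0],"turn":[0,0,0],"claw":0},{"linear":[0,0,0],"turn":[0,0,0],"claw":0},{"linear":[0,0,0],"turn":[0,0,0],"claw":0},{"linear":[0,0,0],"turn":[0,0,0],"claw":0}]' 40
python3 -m creep '[{"linear":[0,0,0],"turn":[0,0,0],"claw":0},{"linear":[0,0,0],"turn":[0,0,0],"claw":0},{"linear":[0,0,0],"turn":[0,0,0],"claw":0},{"linear":[0,0,0],"turn":[0,0,0],"claw":0},{"linear":[0,0,0],"turn":[0,0,0],"claw":0}]' 40
```

```text
t: 13.3
position: [0.4297, -0.208, 0.1217]
tool_rot: [-0.003, 0.664, 0.748, -0.001]
contact_force: [0.5, 0.0, -0.0]
gripper_width: 0.0852
gripper_force: 0.0
t: 13.8
position: [0.4314, -0.2098, 0.1268]
tool_rot: [-0.0, 0.663, 0.748, -0.001]
contact_force: [-12.5, -3.0, 8.2]
gripper_width: 0.0123
gripper_force: 5.7
t: 14.3
position: [0.4309, -0.2099, 0.1268]
tool_rot: [-0.0, 0.663, 0.748, -0.001]
contact_force: [-4.3, -0.2, 6.9]
gripper_width: 0.0102
gripper_force: 39.0
```

```bash
python3 -m creep '[{"linear":[0,0.0025,-0.0085],"turn":[0,0,0],"claw":0},{"linear":[0,0.0035,-0.0082],"turn":[0,0,0],"claw":0},{"linear":[0,0.0037,-0.008],"turn":[0,0,0],"claw":0},{"linear":[0,0.004,-0.008],"turn":[0,0,0],"claw":0},{"linear":[0,0,0],"turn":[0,0,0],"claw":0}]' 40
python3 -m creep '[{"linear":[0,0.0045,-0.0077],"turn":[0,0,0],"claw":0},{"linear":[0,0.0048,-0.0075],"turn":[0,0,0],"claw":0},{"linear":[0,0.0052,-0.0072],"turn":[0,0,0],"claw":0},{"linear":[0,0.0055,-0.007],"turn":[0,0,0],"claw":0},{"linear":[0,0,0],"turn":[0,0,0],"claw":0}]'
python3 - <<'E'
from h import *
need([.4309+.0337*.993,-.2099+.0337*.118,.1268+.0621],1.689)
E
```

```text
t: 14.8
position: [0.4431, -0.2082, 0.1583]
tool_rot: [-0.002, 0.664, 0.748, -0.002]
contact_force: [-5.9, -2.8, -1.2]
gripper_width: 0.0101
gripper_force: 39.1
t: 15.3
position: [0.461, -0.2058, 0.1872]
tool_rot: [-0.004, 0.664, 0.748, -0.004]
contact_force: [-9.9, -3.1, 0.1]
gripper_width: 0.0102
gripper_force: 39.1
t 15.3 pos [ 0.461  -0.2058  0.1872] yaw 1.69 zaxis [-0.011 -0.    -1.   ] q7 [ 0.66  0.19 -0.35  1.96  0.08  1.02  0.39] w 0.0102 F [-9.9 -3.1  0.1] gf 39.12180483341217 
shift [-0.0005  0.0033 -0.0017] turn [-0.011 -0.001  0.001]
```

```bash
python3 -m creep '[{"linear":[0,0.0058,-0.0067],"turn":[0,0,0],"claw":0},{"linear":[0,0.0062,-0.0063],"turn":[0,0,0],"claw":0},{"linear":[0,0.0065,-0.006],"turn":[0,0,0],"claw":0},{"linear":[0,0.0068,-0.0058],"turn":[0,0,0],"claw":0},{"linear":[0,0,0],"turn":[0,0,0],"claw":0}]'
python3 -m creep '[{"linear":[0,0.0071,-0.0055],"turn":[0,0,0],"claw":0},{"linear":[0,0.0074,-0.005],"turn":[0,0,0],"claw":0},{"linear":[0,0.0076,-0.0047],"turn":[0,0,0],"claw":0},{"linear":[0,0.0077,-0.0042],"turn":[0,0,0],"claw":0},{"linear":[0,0,0],"turn":[0,0,0],"claw":0}]'
cat > c.py <<'E'
from h import *
import sys
need([.4309+.092*.993,-.2099+.092*.118,.1268+.1078],1.689)
im=[]
for n in ("side","wrist","top"):
    p=capture(n)
    for q in ("lid","setter"):
        for r in outline_of(q,p)[:1]: print(n,q,round(r["score"],2),r["bbox"])
    if n!="top": im.append(p["color"])
cv2.imwrite(f"pics/{sys.argv[1]}.png",np.hstack([cv2.resize(im[0][150:410,150:410],(400,400)),cv2.resize(im[1],(400,400))]))
E
python3 c.py m6
```

```text
t: 15.8
position: [0.4842, -0.2027, 0.2128]
tool_rot: [-0.006, 0.664, 0.748, -0.005]
contact_force: [-16.0, -1.0, 8.3]
gripper_width: 0.0101
gripper_force: 39.6
t: 16.3
position: [0.5146, -0.1986, 0.2351]
tool_rot: [-0.006, 0.664, 0.748, -0.005]
contact_force: [-19.5, 1.3, 17.8]
gripper_width: 0.0101
gripper_force: 39.9
t 16.3 pos [ 0.5146 -0.1986  0.2351] yaw 1.69 zaxis [-0.015 -0.    -1.   ] q7 [ 0.61  0.23 -0.37  1.81  0.09  1.14  0.33] w 0.0101 F [-19.5   1.3  17.8] gf 39.86232250928879 
shift [-0.0013  0.0076  0.0004] turn [-0.015 -0.002  0.001]
side lid 0.6 [230.7, 225.2, 113.0, 127.9]
side setter 0.66 [225.5, 212.7, 26.2, 13.5]
wrist lid 0.69 [129.4, 0.0, 290.6, 391.5]
wrist setter 0.69 [288.4, 1.7, 131.0, 29.0]
top lid 0.73 [326.5, 179.4, 67.2, 65.3]
top setter 0.58 [322.3, 190.6, 15.4, 63.1]
```

View pics/m6.png

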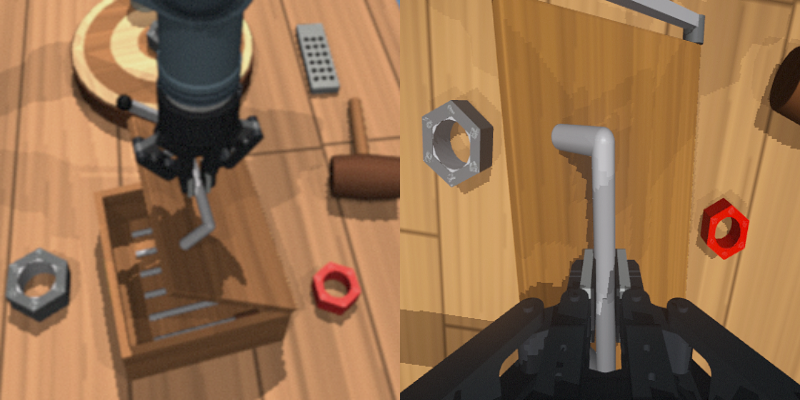

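Picture: the bar is gripped and the lid is raised close to the setting arm, which is untouched. The kinematics put the lid at about 0.78 rad against 0.83 for the arm. I raise it a little more, ease the radial load, then check with an overlay.

```bash
python3 -m creep '[{"linear":[0,0.0025,-0.003],"turn":[0,0,0],"claw":0},{"linear":[0,0.0025,-0.003],"turn":[0,0,0],"claw":0},{"linear":[0,0,0],"turn":[0,0,0],"claw":0},{"linear":[0,0,0],"turn":[0,0,0],"claw":0},{"linear":[0,0,0],"turn":[0,0,0],"claw":0}]'
cat > d.py <<'E'
from h import *
a=.12; H=np.array([.600,-.189,.09]); X=np.array([np.cos(a),np.sin(a),0]); Y=np.array([-np.sin(a),np.cos(a),0]); Z=np.array([0,0,1.])
def L(th,x,y,z):
    return H+X*(x*np.cos(th)+z*np.sin(th))+Y*y+Z*(-x*np.sin(th)+z*np.cos(th))
s=read_state(); r=Rt(s); b=r.apply([0,0,-.015])+s["position"]-H; u=-b@X; print("bar rel",u,b[2],"th",np.arctan2(b[2],u)-np.arctan2(.052,.17))
out=[]
for n,(x0,y0,w) in (("side",(190,190,160)),("top",(310,165,120))):
    p=capture(n); k=560/w; im=cv2.resize(p["color"][y0:y0+w,x0:x0+w],(400,560) if 0 else (560,560),interpolation=cv2.INTER_CUBIC); 
    f=lambda P:tuple(((proj(p,P)-[x0,y0])*k).round().astype(int).tolist())
    for th,c in ((.74,(255,0,0)),(.82,(0,255,0)),(.90,(0,0,255))):
        cv2.polylines(im,[np.array([f(L(th,x,y,.012)) for x,y in ((0,-.11),(-.2,-.11),(-.2,.11),(0,.11))])],False,c,1)
    for th,c in ((.82,(0,255,255)),): cv2.line(im,f(L(th,0,.124,0)),f(L(th,-.21,.124,0)),c,1)
    out.append(cv2.resize(im,(400,400)) if 0 else im[:, :])
cv2.imwrite("pics/o7.png",cv2.resize(np.hstack(out),(800,400),interpolation=cv2.INTER_AREA))
E
python3 d.py
```

```text
t: 17.25
position: [0.5206, -0.1978, 0.2388]
tool_rot: [-0.004, 0.664, 0.748, -0.004]
contact_force: [-12.0, -0.0, 7.3]
gripper_width: 0.0105
gripper_force: 39.6
bar rel 0.07967837606896487 0.16380775771828152 th 0.8212318498589768
```

View pics/o7.png

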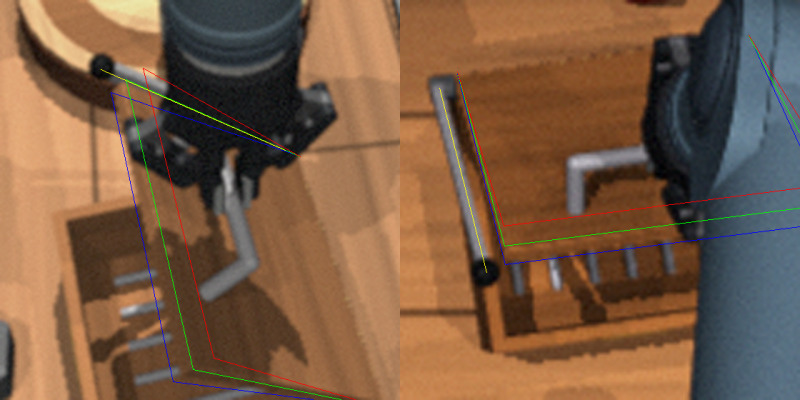

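The overlay (green = 0.82 rad) matches the lid's front edge in both views, and the 0.82 setter line ends on the ball. The nut's last check was good too. I let it settle briefly and then hand in.

```bash
python3 -m creep '[{"linear":[0,0,0],"turn":[0,0,0],"claw":0},{"linear":[0,0,0],"turn":[0,0,0],"claw":0},{"linear":[0,0,0],"turn":[0,0,0],"claw":0},{"linear":[0,0,0],"turn":[0,0,0],"claw":0}]'
python3 -c "
from cell import *
print(job_done())"
```

```text
t: 17.75
position: [0.5206, -0.1978, 0.2388]
tool_rot: [-0.004, 0.664, 0.748, -0.004]
contact_force: [-12.8, -1.1, 8.1]
gripper_width: 0.0103
gripper_force: 39.6
the job is handed in; nothing more can be done
None
```

I handed the job in at 17.75 s; no verdict came back. By my measurements, the nut lies flat about 4 mm from the block's midpoint, and the lid is held still by its bar at about 0.82 rad, matching the setting arm.

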